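# Turn the latch keeper over in the slide-jaw vice

## Robot

A 6-joint arm with a two-finger parallel gripper is mounted at the origin on the work surface. World frame = base frame: x ahead of the robot, y to its left, z up, the work surface at z = 0. Lengths are in m, angles in degrees, forces in N, time in s.
With the tool pointing down it reaches from about 0.275 to 0.725 m from the base axis. Payload 15.9 kg.
Tool frame: the origin (TCP) lies between the finger pads; the fingertips stand 14 mm ahead of it and the grasp point (between the pads) lies 5 mm behind it; z points along the fingers, y is the line along which they close (so a half turn about z gives the same grasp; the last joint's range is limited). The gripper opens to 85 mm and grips with 20 to 120 N. Pads are 22 mm wide; open, the fingers measure 114 mm over their backs; the gripper's body (76 mm by 85 mm) begins 54 mm behind the grasp point. The pads swing forward as they close: fully open they stand 13 mm farther back than shut.
Start: joints at [74.828, 12.198, -1.971, 75.831, 0, 90], TCP at [0.131, 0.483, 0.245] pointing down, gripper open.
Joint ranges: [-170.91, 170.91], [-42.67, 98.43], [-65.05, 77.54], [-120.47, 116.71], [-90, 82.35], [-180, 180]. Speed limits (degrees/s): [108.29, 108.29, 136.94, 147.25, 180, 180].

## Interface

Orientations are given as a 3x3 rotation matrix whose columns are the frame's x, y, z axes.
In Python, from bench import env gives the robot as it stands.
- The arm moves only by the tool send_rows, never from a script. Its argument "moves" is a list of rows, each an object of numbers: "x", "y", "z": the shift along the world's x, y, z in m; "wx", "wy", "wz": the turn, a rotation vector about the world's x, y, z in rad; "gripper": the gripper's target within -1 to 1 (shut at 1, half-way at 0, fully open at -1). A call has 1 to 5 rows; each row is the pose to reach, as a shift and turn from the pose commanded when the call began; what a row does not reach only later rows make up. A row lasts 1/12 s, in which the tool goes at most 41.7 mm and 7.16 degrees, less where a joint would pass 70% of its speed; a pose out of reach is approached as far as the arm can. A call with a gripper value outside its range is refused whole. The fingers move at their own pace and stop on an object; "newtons" is the grip in N (left out, the last holds). Time passes only in rows, so rows that repeat a pose let the fingers close. It gives the time, the measured TCP pose, the force, the opening and the grip force at its end, in the units of the state.
- env.read_state(): the state, without advancing time (a new reading comes with each control period).
- env.read_camera(name): name is "scene" or "side" or "wrist"; returns a dict with "pixels" (400x640x3 uint8, blue, green, red), "K" (3x3 intrinsics, pixels), "origin" and "orientation" of the camera in the world. Camera axes: x right, y down, z forward; pixel columns grow to the right and rows downward; lengths in m; the calibration is good to about 2 mm. A picture is of the moment at which its call begins. There is no depth.
- env.sign_off(): hands the job in; it is judged then, once.
The state is a dict: "t": time; "joints": joint angles; "qd": joint speeds; "tau": joint torques, N m; "eef_pos": TCP position; "tcp_rot": TCP orientation; "wrist_force": force on the tool from outside, world axes, zero at the start; "ft_torque": the same for the moment, N m; "finger_gap": finger opening in m; "finger_force": force on a finger pad.
Only numpy, scipy, OpenCV 4.12 (cv2) and the standard library are available. Lean on these libraries where they do the work, as an engineer would, in place of code of your own. Each camera call takes 0.05 s, during which the arm holds its last target. There are 200 camera calls.

## Task

The cast latch keeper in the slide-jaw vice is to be drilled next through its two screw holes, which now face the fixed jaw: slide the jaw back, lift the keeper right out, and set it flat on the bed again with the screw-hole face on top, mid-way along the jaws, its long side still lying across the slide. Press the sliding jaw up firmly, as one finger would, so that the keeper sits square and without play against the fixed jaw, but do not crush the thin casting. Leave the hardware in the drawer alone.

Things in the scene. Friction and masses are not known exactly. Their poses are not given: they have to be found in the camera images.
- vice: Iron slide-jaw vice, fixed. Origin: on the bench, below the middle of the fixed jaw's gripping face. x runs level along the slide from the fixed jaw (on the robot's side) to the sliding jaw, roughly away from the robot; y across the slide; z up. Wooden riser 245 x 86 mm (x -55 to 190), 40 mm high; on it a 10 mm foot plate, then a beam 36 mm wide (y) whose flat top, the bed, is 80 mm above the bench.
- fixed_jaw (a point): Top middle of the fixed jaw's gripping face, 94 mm above the bench, 14 mm above the bed. This jaw reaches 40 mm back from that face (towards vice -x) and is 40 mm wide (y). Bed and jaws are narrower than the keeper is long, so its two ends overhang them on both sides of the beam and are free to grip.
- jaw (a joint): Sliding jaw: clear gap between the jaws' gripping faces in m, 0 to 0.085; grows as the jaw slides back along vice +x. It drags with 4 N and stays where it is left (no spring, no screw); press it home with 10 to 20 N. Jaw block 22 mm long, 40 mm wide, top 14 mm above the bed; behind it a tongue 8 mm thick, and on that an upright lug to push or pinch.
- lug_top (a point): Middle of the top of the sliding jaw's upright lug, 125 mm above the bench. The lug is a plate 10 mm thick along the slide and 36 mm wide across it, standing 37 mm above the tongue. Its middle is 55 mm behind the sliding jaw's gripping face, so it covers 50 to 60 mm behind that face.
- keeper_center (a point): Centre of the latch keeper: loose grey cast aluminium block, 0.2 to 0.34 kg, 36 (its x) x 56 (y) x 50 mm (z). +x face: the screw-hole face, two round holes 32 mm apart. +z face: latch pocket 18 x 32 mm, 14 mm deep. Starts pocket up on the bed, hole face against the fixed jaw, 56 mm length along vice y, gap 37 to 46 mm. Centre 25 mm above the bed then, 18 mm with the hole face up.
- drawer: Drawer taken out of its chest and stood on the bench beside the vice, 240 x 240 mm, 55 mm high, green floor, brass knob (26 mm long) towards the robot; fixed. Origin: centre of its underside.
- bolt_a: Galvanised coach bolt about 97 mm long with a square nut, lying in the drawer; origin under its middle. To be left alone.
- bolt_b: A second coach bolt like the first, lying in the drawer. To be left alone.
- turn: Brass cupboard turn, plate 55 x 26 mm, 22 mm high, lying in the drawer; origin at its underside. To be left alone.
- handle: Grey cast aluminium gate handle, 114 x 28 mm, 38 mm high, lying in the drawer; origin at its underside. To be left alone.
Things that resemble listed ones, but are neither listed nor needed, are in the scene too. What is shaped like the part that bears keeper_center but brown or green is not meant.

How it is judged (in metres and radians):
On the way, in this order (a step that is already met when the one before it is completed fails the run):
1. the sliding jaw is slid back far enough for the keeper's 50 mm side (value of joint jaw above 0.0515 m), for 0.1 s.
2. the keeper is lifted right out of the vice, clear of the jaws (z of keeper_center in the frame of vice above 0.135 m and contact force between keeper and vice below 0.1 N), for 0.1 s.
3. with the screw-hole face on top, the sliding jaw is pressed against the keeper with more than 4 N (angle between keeper_center's own x axis and vertical below 0.12 rad and z of keeper_center in the frame of vice below 0.102 m and contact force between keeper and jaw above 4 N), for 0.1 s.
At the end, for the whole second after the job is handed in: Keeper at rest flat on the bed, screw-hole face up (within 4.5 deg), length across the slide (4 deg), within 12 mm of the middle of the jaws' width and 2.5 mm of the fixed jaw; sliding jaw closed on it (gap under 52.5 mm for the 50 mm side) (angle between keeper_center's own x axis and vertical below 0.08 rad and z of keeper_center in the frame of vice between 0.095 and 0.101 m and x of keeper_center in the frame of vice between 0.022 and 0.0275 m and y of keeper_center in the frame of vice between -0.012 and 0.012 m and angle between the y axis of keeper_center and the y axis of vice, either way round below 0.07 rad and value of joint jaw between 0.047 and 0.0525 m and linear speed of keeper below 0.02 m/s); the robot touches nothing.
It fails at once if the casting is crushed: the sliding jaw is driven against it with more than 100 N (contact force between keeper and jaw above 100 N).
It fails at once if hardware in the drawer is shifted by more than 15 mm (distance of any of bolt_a, bolt_b, turn, handle from where it was at the start of the episode above 0.015 m).
It also fails if it takes over 61 s, if anything falls off the work surface, if the arm or the gripper's body presses on something with over 40 N, if the wrist force passes 120 N, or if a joint passes its speed limit or range.

## Working session

There is one attempt and no reset: what is moved stays moved. The work goes in short steps, Python scripts to look and compute and a tool call to move; the robot and the scene stay as the last step left them, time stands still between calls to the robot, and variables do not carry over. Pictures are saved under pics/ and viewed, at most 11 in all, crops included, and the job is handed in when it is done.

Besides the shell and the picture viewer there is one more tool, called after "Request:" as name([rows], argument=value, ...), one row to a line, values as JSON. send_rows: Moves the arm, as the interface text tells. Its arguments: {"type":"object","properties":{"moves":{"type":"array","items":{"type":"object","properties":{"x":{"type":"number"},"y":{"type":"number"},"z":{"type":"number"},"wx":{"type":"number"},"wy":{"type":"number"},"wz":{"type":"number"},"gripper":{"type":"number"}}}},"newtons":{"type":"number"}},"required":["moves"]}

```bash
mkdir -p pics; ls; cat > h.py <<'E'
import numpy as np, cv2
from bench import env
def snap(n,f):
    c=env.read_camera(n); cv2.imwrite('pics/'+f,c['pixels'])
    np.savez('pics/'+f[:-4],**{k:np.array(c[k]) for k in c}); return c
def ray(c,u,v):
    d=np.array(c['orientation'])@np.linalg.inv(np.array(c['K']))@[u,v,1]; return np.array(c['origin']),d
def onz(c,u,v,z):
    o,d=ray(c,u,v); return o+d*(z-o[2])/d[2]
def proj(c,p):
    q=np.array(c['K'])@np.array(c['orientation']).T@(np.array(p)-np.array(c['origin'])); return q[:2]/q[2]
def load(f): return dict(np.load('pics/'+f+'.npz'))
E
python3 - <<'E'
from h import *
for n in('scene','side'):
    c=snap(n,n+'0.png');print(n,np.round(c['origin'],3),np.round(c['orientation'],3).tolist(),c['K'][0])
print(env.read_state())
a=cv2.imread('pics/scene0.png');b=cv2.imread('pics/side0.png')
E
```

```text
pics
scene [ 1.148 -0.191  0.631] [[0.376, 0.565, -0.734], [0.926, -0.249, 0.282], [-0.023, -0.786, -0.617]] [393.60710865   0.         319.83044801]
side [ 0.186 -0.567  0.739] [[0.884, -0.304, 0.355], [-0.467, -0.594, 0.655], [0.012, -0.745, -0.667]] [422.54879986   0.         321.80028606]
{'t': 0.1, 'joints': array([ 7.48292801e+01,  1.22229523e+01, -2.00339746e+00,  7.58310942e+01,
       -1.08583585e-03,  8.99992227e+01]), 'qd': array([ 0.08784108, -0.15109928,  0.13023483, -0.05216835,  0.05224792,
       -0.03861489]), 'tau': array([-3.02594650e-03, -6.87247896e+01,  4.87805378e+01,  1.21641759e-02,
       -2.33976898e-04,  2.92047457e-05]), 'eef_pos': array([0.13077952, 0.48230079, 0.24486583]), 'tcp_rot': array([[-9.65153911e-01,  2.61682762e-01, -2.44081809e-04],
       [ 2.61682875e-01,  9.65153422e-01, -9.72605876e-04],
       [-1.89377989e-05, -1.00258640e-03, -9.99999497e-01]]), 'wrist_force': array([-0.22028975, -0.38572933, -0.08005229]), 'ft_torque': array([-0.02752659,  0.02854103,  0.00078754]), 'finger_force': 0.0, 'finger_gap': 0.08562840036235107}
```

View pics/scene0.png

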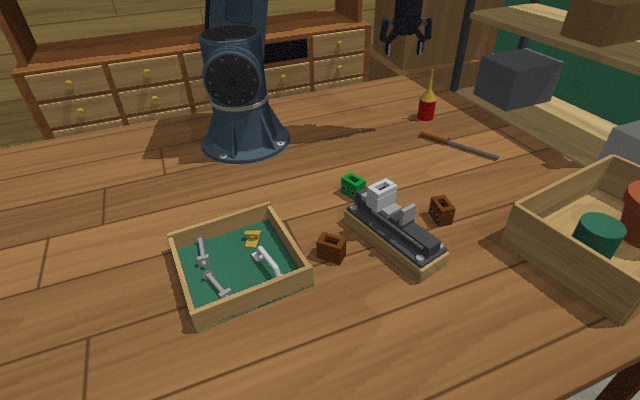

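View pics/side0.png

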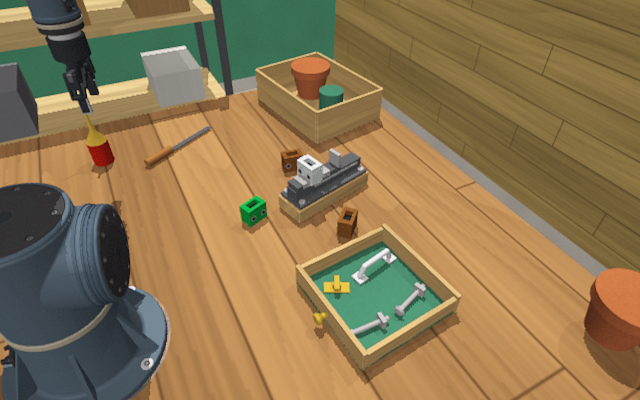

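Candidates in the scene view are the light grey block in the vice (382,193), a green block (353,186), and brown blocks (332,247) and (442,210). In the side view they are grey (310,168), green (253,211), and brown (290,160) and (347,222). I choose the grey one, and will check it in a close crop.

```bash
python3 - <<'E'
from h import *
a=cv2.imread('pics/scene0.png')[165:285,325:465];b=cv2.imread('pics/side0.png')[135:225,265:380]
a=cv2.resize(a,None,fx=5,fy=5,interpolation=2)[:, :400*2];b=cv2.resize(b,(400,313),interpolation=2)
cv2.imwrite('pics/cropA.png',cv2.resize(a,(700,600)))
cv2.imwrite('pics/cropB.png',cv2.resize(cv2.imread('pics/side0.png')[135:225,265:385],(800,600),interpolation=2))
E
```

```text
(no output)
```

View pics/cropA.png

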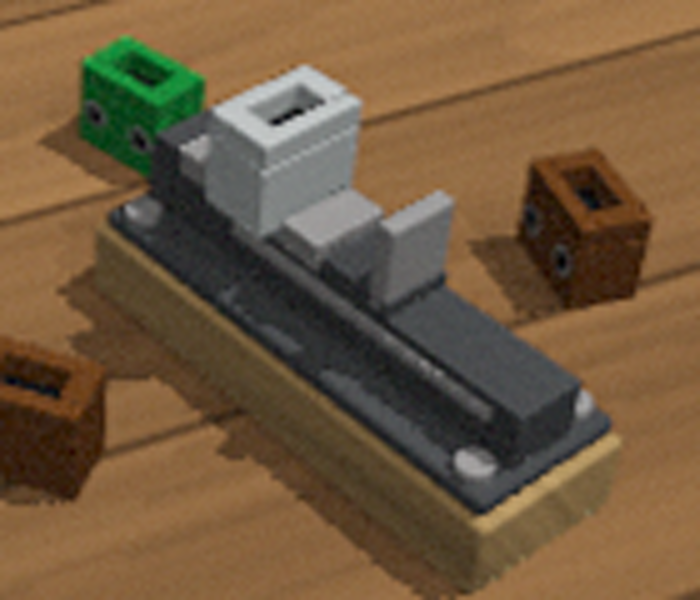

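View pics/cropB.png

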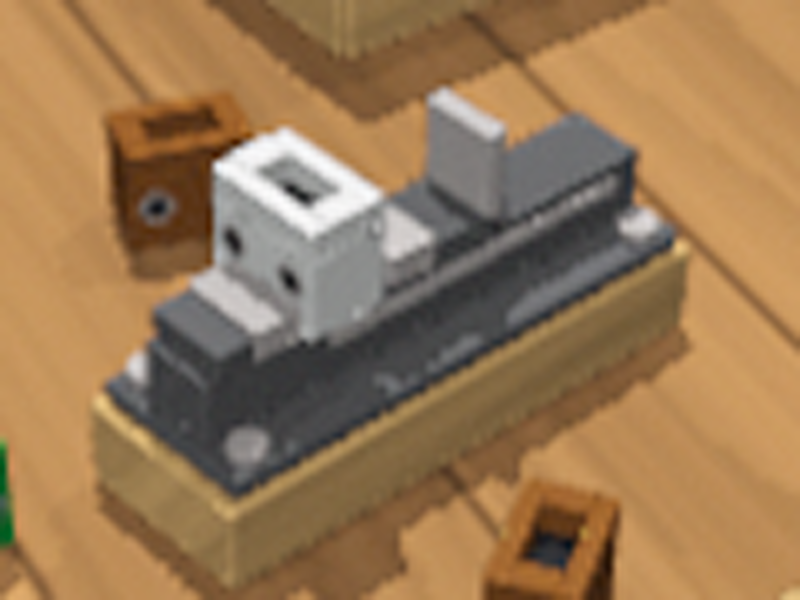

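Both crops confirm it: the grey keeper has its pocket up, and its two holes face the fixed jaw on the robot's side. The jaw block and lug sit behind it, the lug top at about (432,200) in crop A. The riser's top corners are clear in both views.

```bash
python3 - <<'E'
from h import *
A=lambda X,Y:(325+X/5-.4,165+Y/5-.4); B=lambda X,Y:(265+X*.15-.4,135+Y*.15-.4)
a=load('scene0');b=load('side0')
def pr(n,c,f,l,z):
    P=np.array([onz(c,*f(*p),z) for p in l]);print(n,np.round(P[:,:2],4).tolist(),'mean',np.round(P.mean(0)[:2],4))
    return P
pr('riser A -x-y,+x-y,+x+y',a,A,[(97,228),(480,515),(618,437)],.04)
pr('riser B -x+y,-x-y,+x-y',b,B,[(95,403),(233,515),(685,245)],.04)
pr('keepA',a,A,[(215,110),(305,68),(360,100),(265,163)],.13)
pr('keepB',b,B,[(213,163),(285,130),(385,193),(310,238)],.13)
pr('lugA',a,A,[(385,220),(440,192),(453,203),(393,234)],.125)
pr('lugB',b,B,[(430,93),(443,87),(505,128),(492,138)],.125)
for P in (pr('x',a,A,[(97,228),(480,515)],.04),pr('x',b,B,[(233,515),(685,245)],.04)):
    d=P[1]-P[0];print(np.linalg.norm(d),np.degrees(np.arctan2(d[1],d[0])))
E
```

```text
riser A -x-y,+x-y,+x+y [[0.498, 0.1199], [0.7226, 0.1836], [0.7085, 0.2598]] mean [0.643  0.1878]
riser B -x+y,-x-y,+x-y [[0.4767, 0.1991], [0.4964, 0.1187], [0.7303, 0.1806]] mean [0.5678 0.1661]
keepA [[0.5445, 0.1529], [0.5325, 0.204], [0.5634, 0.2136], [0.5863, 0.1545]] mean [0.5567 0.1813]
keepB [[0.532, 0.2051], [0.5649, 0.2119], [0.5796, 0.1601], [0.5433, 0.1485]] mean [0.5549 0.1814]
lugA [[0.6336, 0.1839], [0.6269, 0.2141], [0.6352, 0.2149], [0.6425, 0.1822]] mean [0.6346 0.1988]
lugB [[0.6284, 0.2151], [0.6348, 0.2164], [0.6425, 0.1819], [0.6349, 0.1785]] mean [0.6351 0.198 ]
x [[0.498, 0.1199], [0.7226, 0.1836]] mean [0.6103 0.1517]
x [[0.4964, 0.1187], [0.7303, 0.1806]] mean [0.6133 0.1497]
0.23343816881273624 15.830446810205581
0.2420266883146713 14.808343124104502
```

Request:
send_rows([
  {"x": 0.034,"y": -0.021,"wz": 0.035},
  {"x": 0.068,"y": -0.042,"wz": 0.07},
  {"x": 0.102,"y": -0.063,"wz": 0.105},
  {"x": 0.136,"y": -0.084,"wz": 0.14},
  {"x": 0.17,"y": -0.105,"wz": 0.175},
])

```text
invalid input
```

Request:
send_rows([
  {"x": 0.034,"y": -0.021,"wz": 0.035},
  {"x": 0.068,"y": -0.042,"wz": 0.07},
  {"x": 0.102,"y": -0.063,"wz": 0.105},
  {"x": 0.136,"y": -0.084,"wz": 0.14},
  {"x": 0.17,"y": -0.105,"wz": 0.175},
])

```text
invalid input
```

Request:
send_rows([
  {"x": 0.034,"y": -0.021,"wz": 0.035},
  {"x": 0.068,"y": -0.042,"wz": 0.07},
  {"x": 0.102,"y": -0.063,"wz": 0.105},
  {"x": 0.13,"y": -0.08,"wz": 0.14},
  {"x": 0.13,"y": -0.08,"wz": 0.175},
])

```text
invalid input
```

Request:
send_rows([
  {"x": 0.034,"y": -0.021,"z": 0,"wx": 0,"wy": 0,"wz": 0.035,"gripper": 1},
  {"x": 0.068,"y": -0.042,"z": 0,"wx": 0,"wy": 0,"wz": 0.07,"gripper": 1},
  {"x": 0.102,"y": -0.063,"z": 0,"wx": 0,"wy": 0,"wz": 0.105,"gripper": 1},
  {"x": 0.136,"y": -0.084,"z": 0,"wx": 0,"wy": 0,"wz": 0.14,"gripper": 1},
  {"x": 0.17,"y": -0.105,"z": 0,"wx": 0,"wy": 0,"wz": 0.175,"gripper": 1},
])

```text
t: 0.52
eef_pos: [0.302, 0.3762, 0.2452]
tcp_rot: [[-0.996, 0.088, -0.0], [0.088, 0.996, -0.0], [0.0, -0.0, -1.0]]
wrist_force: [0.1, 1.0, 0.3]
finger_gap: 0.0257
finger_force: 0.0
```

Request:
send_rows([
  {"x": 0.034,"y": -0.021,"z": 0,"wx": 0,"wy": 0,"wz": 0.035,"gripper": 1},
  {"x": 0.068,"y": -0.042,"z": 0,"wx": 0,"wy": 0,"wz": 0.07,"gripper": 1},
  {"x": 0.102,"y": -0.063,"z": 0,"wx": 0,"wy": 0,"wz": 0.105,"gripper": 1},
  {"x": 0.136,"y": -0.084,"z": 0,"wx": 0,"wy": 0,"wz": 0.14,"gripper": 1},
  {"x": 0.17,"y": -0.105,"z": 0,"wx": 0,"wy": 0,"wz": 0.175,"gripper": 1},
])

```text
t: 0.93
eef_pos: [0.4722, 0.271, 0.2451]
tcp_rot: [[-0.996, -0.087, -0.0], [-0.087, 0.996, -0.0], [0.0, -0.0, -1.0]]
wrist_force: [0.5, 1.0, 0.7]
finger_gap: -0.0001
finger_force: 0.0
```

Request:
send_rows([
  {"x": 0.034,"y": -0.021,"z": 0,"wx": 0,"wy": 0,"wz": 0.035,"gripper": 1},
  {"x": 0.068,"y": -0.042,"z": 0,"wx": 0,"wy": 0,"wz": 0.07,"gripper": 1},
  {"x": 0.102,"y": -0.063,"z": 0,"wx": 0,"wy": 0,"wz": 0.105,"gripper": 1},
  {"x": 0.13,"y": -0.08,"z": 0,"wx": 0,"wy": 0,"wz": 0.14,"gripper": 1},
  {"x": 0.13,"y": -0.08,"z": 0,"wx": 0,"wy": 0,"wz": 0.175,"gripper": 1},
])

```text
t: 1.35
eef_pos: [0.6044, 0.1888, 0.2434]
tcp_rot: [[-0.967, -0.255, -0.001], [-0.255, 0.967, -0.001], [0.001, -0.001, -1.0]]
wrist_force: [0.6, -0.3, 0.7]
finger_gap: 0.0
finger_force: 0.0
```

```bash
python3 - <<'E'
from h import *
c=snap('wrist','w1.png');s=env.read_state();print(s['t'],s['joints'],s['eef_pos'],c['origin'],np.round(c['orientation'],3).tolist(),c['K'])
E
```

```text
1.4 [ 1.75442337e+01  2.88559113e+01  2.15596146e+01  8.28067720e+01
 -1.49254545e-02  2.57173942e+00] [0.60263001 0.19043773 0.24370823] [0.53477261 0.16989248 0.37218644] [[-0.255, 0.927, 0.277], [0.967, 0.245, 0.071], [-0.001, 0.286, -0.958]] [[330.03688435   0.         322.6060526 ]
 [  0.         330.03688435 194.58197961]
 [  0.           0.           1.        ]]
```

View pics/w1.png

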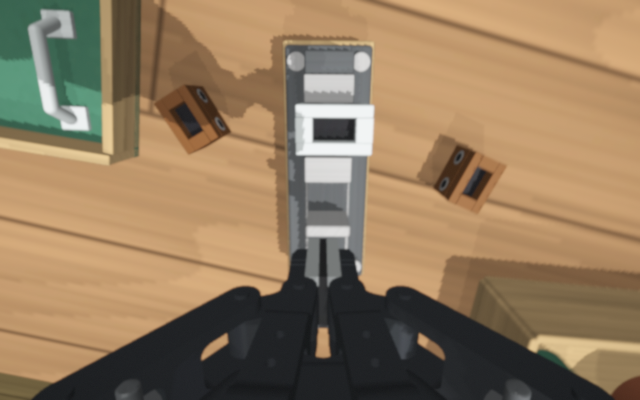

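Wrist view: fixed jaw (330,83), keeper top (335,130), jaw block (330,170), lug top (328,231), and riser far edge corners (284,42) and (375,42). Brown blocks lie either side of the vice, and the drawer handle is at the top left.

```bash
python3 - <<'E'
from h import *
c=load('w1');im=c['pixels'].astype(int)
m=((im.min(2)>150)&(im.max(2)-im.min(2)<25)).astype(np.uint8)
n,l,st,ce=cv2.connectedComponentsWithStats(m)
for i in range(1,n):
    if st[i,4]>150 and 270<ce[i][0]<390: 
        p=np.argwhere(l==i)[:,::-1].astype(np.float32); r=cv2.minAreaRect(p)
        print(st[i],ce[i].round(1),r)
yaw=np.radians(15.1);ex=np.array([np.cos(yaw),np.sin(yaw)])
for n,u,v,z in [('ris-',284,42,.04),('ris+',375,42,.04),('fj',305,83,.094),('fj+',355,83,.094)]:
    print(n,onz(c,u,v,z))
print(im[60:260:2,330].mean(1).astype(int).tolist())
E
```

```text
[354  52  17  20 287] [361.5  61.5] ((362.0, 61.5), (19.0, 16.0), 90.0)
[304  74  51  22 992] [329.2  83.3] ((328.9999694824219, 84.49999237060547), (49.99999237060547, 20.999996185302734), 0.0)
[ 295  104   79  111 4338] [332.5 141.9] ((334.0, 159.0), (110.0, 78.0), 90.0)
[306 225  45  24 542] [329.2 231.9] ((327.7713623046875, 236.35903930664062), (44.14215087890625, 22.121049880981445), 1.9091525077819824)
ris- [0.49760755 0.12275203 0.04      ]
ris+ [0.4762205  0.20397837 0.04      ]
fj [0.52868556 0.1533305  0.094     ]
fj+ [0.51850775 0.19196093 0.094     ]
[124, 122, 124, 125, 126, 121, 110, 159, 209, 210, 211, 211, 210, 209, 207, 194, 165, 148, 146, 146, 142, 128, 182, 237, 243, 243, 243, 243, 233, 148, 63, 60, 61, 61, 60, 58, 57, 56, 44, 39, 100, 178, 236, 243, 244, 244, 243, 217, 141, 198, 219, 220, 221, 220, 219, 218, 217, 219, 217, 219, 214, 181, 126, 117, 117, 118, 117, 117, 118, 117, 117, 101, 78, 75, 76, 91, 113, 116, 116, 116, 117, 116, 124, 178, 214, 222, 222, 220, 185, 124, 120, 120, 120, 120, 121, 120, 120, 120, 120, 120]
```

```bash
python3 - <<'E'
from h import *
c=load('w1')
K=onz(c,334.5,129.8,.13);L=onz(c,328,231,.125);F=onz(c,329.3,80,.094)
print('keep',K,'lug',L,'fj',F)
yaw=np.arctan2((L-F)[1],(L-F)[0]);print(np.degrees(yaw))
E=[onz(c,u,v,.13) for u,v in((296,104),(373,104),(373,155.5),(296,155.5))];print(np.round(E,4)[:,:2].tolist())
for y in (14.9,):
    y=np.radians(y);R=np.array([[np.cos(y),np.sin(y)],[-np.sin(y),np.cos(y)]])
    o=np.array([.538,.174]);print((R@(K[:2]-o),R@(L[:2]-o),R@(F[:2]-o)))
E
```

```text
keep [0.55519271 0.18381493 0.13      ] lug [0.63469908 0.20036948 0.125     ] fj [0.52155015 0.17151657 0.094     ]
14.305521682222262
[[0.5448, 0.1527], [0.5309, 0.2054], [0.566, 0.2163], [0.5805, 0.1612]]
(array([0.01913837, 0.0050641 ]), array([0.10022813, 0.00061833]), array([-0.01653532,  0.00182987]))
```

Request:
send_rows([
  {"x": 0.003,"y": 0.002,"z": -0.035,"wx": 0,"wy": 0,"wz": 0,"gripper": 1},
  {"x": 0.003,"y": 0.002,"z": -0.07,"wx": 0,"wy": 0,"wz": 0,"gripper": 1},
  {"x": 0.003,"y": 0.002,"z": -0.105,"wx": 0,"wy": 0,"wz": 0,"gripper": 1},
  {"x": 0.003,"y": 0.002,"z": -0.127,"wx": 0,"wy": 0,"wz": 0,"gripper": 1},
  {"x": 0.008,"y": 0.003,"z": -0.127,"wx": 0,"wy": 0,"wz": 0,"gripper": 1},
])

```text
t: 1.82
eef_pos: [0.6051, 0.1951, 0.1134]
tcp_rot: [[-0.966, -0.257, -0.008], [-0.257, 0.966, -0.002], [0.008, -0.0, -1.0]]
wrist_force: [-0.7, 0.0, 0.0]
finger_gap: -0.0003
finger_force: 0.0
```

Request:
send_rows([
  {"x": 0.008,"y": 0.002,"z": 0,"wx": 0,"wy": 0,"wz": 0,"gripper": 1},
  {"x": 0.016,"y": 0.004,"z": 0,"wx": 0,"wy": 0,"wz": 0,"gripper": 1},
  {"x": 0.024,"y": 0.006,"z": 0,"wx": 0,"wy": 0,"wz": 0,"gripper": 1},
  {"x": 0.032,"y": 0.008,"z": 0,"wx": 0,"wy": 0,"wz": 0,"gripper": 1},
  {"x": 0.04,"y": 0.01,"z": 0,"wx": 0,"wy": 0,"wz": 0,"gripper": 1},
])

```text
t: 2.23
eef_pos: [0.6484, 0.2061, 0.1194]
tcp_rot: [[-0.966, -0.257, -0.001], [-0.257, 0.966, -0.0], [0.001, 0.0, -1.0]]
wrist_force: [-6.8, -0.4, -3.9]
finger_gap: 0.0002
finger_force: 3.2
```

Request:
send_rows([
  {"x": 0,"y": 0,"z": 0,"wx": 0,"wy": 0,"wz": 0,"gripper": 1},
  {"x": 0,"y": 0,"z": 0,"wx": 0,"wy": 0,"wz": 0,"gripper": 1},
])

```text
t: 2.4
eef_pos: [0.6494, 0.2061, 0.1195]
tcp_rot: [[-0.966, -0.257, 0.001], [-0.257, 0.966, 0.0], [-0.001, 0.0, -1.0]]
wrist_force: [-0.6, -0.5, 0.5]
finger_gap: -0.0003
finger_force: 0.0
```

Request:
send_rows([
  {"x": 0,"y": 0,"z": 0.035,"wx": 0,"wy": 0,"wz": 0,"gripper": -1},
  {"x": 0,"y": 0,"z": 0.07,"wx": 0,"wy": 0,"wz": 0,"gripper": -1},
  {"x": 0,"y": 0,"z": 0.1,"wx": 0,"wy": 0,"wz": 0,"gripper": -1},
  {"x": -0.03,"y": -0.008,"z": 0.1,"wx": 0.031,"wy": -0.116,"wz": 0,"gripper": -1},
  {"x": -0.06,"y": -0.015,"z": 0.1,"wx": 0.062,"wy": -0.232,"wz": 0,"gripper": -1},
])

```text
t: 2.82
eef_pos: [0.6266, 0.2006, 0.2246]
tcp_rot: [[-0.96, -0.257, 0.109], [-0.256, 0.966, 0.029], [-0.113, 0.0, -0.994]]
wrist_force: [0.6, 0.5, -1.2]
finger_gap: 0.0603
finger_force: 0.0
```

Request:
send_rows([
  {"x": -0.03,"y": -0.008,"z": 0,"wx": 0.031,"wy": -0.116,"wz": 0,"gripper": -1},
  {"x": -0.06,"y": -0.015,"z": 0,"wx": 0.062,"wy": -0.232,"wz": 0,"gripper": -1},
  {"x": -0.09,"y": -0.023,"z": 0,"wx": 0.093,"wy": -0.348,"wz": 0,"gripper": -1},
  {"x": -0.1215,"y": -0.03,"z": 0,"wx": 0.124,"wy": -0.464,"wz": 0,"gripper": -1},
  {"x": -0.1215,"y": -0.03,"z": 0,"wx": 0.154,"wy": -0.58,"wz": 0,"gripper": -1},
])

```text
t: 3.23
eef_pos: [0.5237, 0.1752, 0.2243]
tcp_rot: [[-0.874, -0.258, 0.412], [-0.233, 0.966, 0.109], [-0.427, -0.001, -0.904]]
wrist_force: [0.7, 0.2, 1.0]
finger_gap: 0.0855
finger_force: 0.0
```

Request:
send_rows([
  {"x": 0,"y": 0,"z": 0,"wx": 0.027,"wy": -0.1,"wz": 0,"gripper": -1},
  {"x": 0,"y": 0,"z": -0.01,"wx": 0.053,"wy": -0.2,"wz": 0,"gripper": -1},
  {"x": 0,"y": 0,"z": -0.035,"wx": 0.053,"wy": -0.2,"wz": 0,"gripper": -1},
  {"x": 0,"y": 0,"z": -0.056,"wx": 0.053,"wy": -0.2,"wz": 0,"gripper": -1},
  {"x": 0,"y": 0,"z": -0.056,"wx": 0.053,"wy": -0.2,"wz": 0,"gripper": -1},
])

```text
t: 3.65
eef_pos: [0.5217, 0.1745, 0.1636]
tcp_rot: [[-0.776, -0.258, 0.576], [-0.208, 0.966, 0.152], [-0.595, -0.002, -0.803]]
wrist_force: [-0.9, -0.2, -1.5]
finger_gap: 0.0856
finger_force: 0.0
```

```bash
python3 - <<'E'
from h import *
c=snap('side','s2.png');s=env.read_state();print(s['t'],s['joints'],s['eef_pos'],np.round(s['tcp_rot'],3).tolist())
im=cv2.resize(c['pixels'][80:260,200:440],(800,600));cv2.imwrite('pics/s2c.png',im)
E
```

```text
3.7 [ 20.27426287  -6.12906835 -46.90617825  12.71612996  -3.26791923
   4.24303872] [0.52318039 0.17493493 0.16593112] [[-0.775, -0.257, 0.577], [-0.208, 0.966, 0.152], [-0.597, -0.002, -0.802]]
```

View pics/s2c.png

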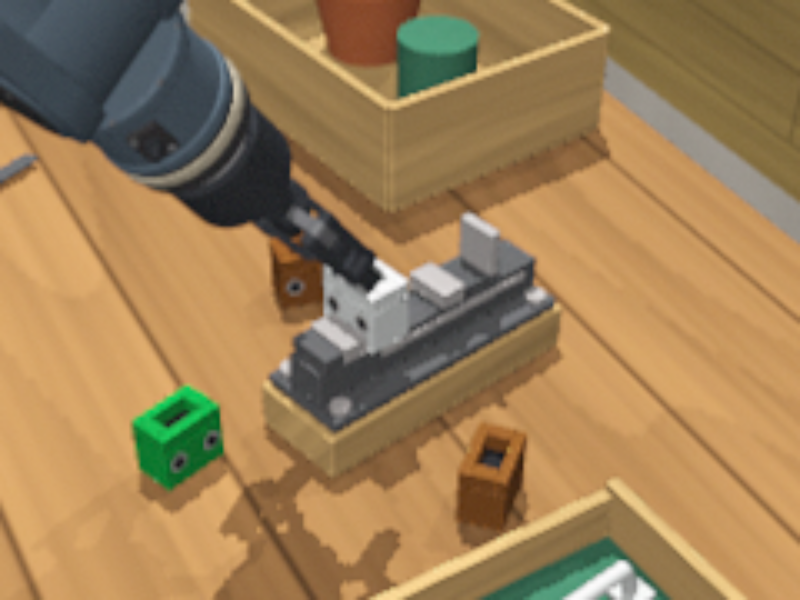

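The arm tilted only about 37° before the rows ran out. I'll go on to 50° on the approach line and read the joints.

Request:
send_rows([
  {"x": -0.006,"y": -0.001,"z": 0.01,"wx": 0.015,"wy": -0.057,"wz": 0,"gripper": -1},
  {"x": -0.012,"y": -0.003,"z": 0.01,"wx": 0.03,"wy": -0.114,"wz": 0,"gripper": -1},
  {"x": -0.018,"y": -0.004,"z": 0.005,"wx": 0.045,"wy": -0.171,"wz": 0,"gripper": -1},
  {"x": -0.0235,"y": -0.005,"z": -0.007,"wx": 0.0605,"wy": -0.228,"wz": 0,"gripper": -1},
  {"x": -0.0235,"y": -0.005,"z": -0.007,"wx": 0.0605,"wy": -0.228,"wz": 0,"gripper": -1},
])

```text
t: 4.12
eef_pos: [0.5027, 0.1711, 0.1629]
tcp_rot: [[-0.612, -0.257, 0.748], [-0.164, 0.966, 0.198], [-0.774, -0.001, -0.633]]
wrist_force: [-1.0, -1.2, -0.2]
finger_gap: 0.0854
finger_force: 0.0
```

```bash
cat > kin.py <<'E'
import numpy as np
from scipy.optimize import least_squares
r=np.radians
def fk(p,q):  # planar: q=j2,j3,j4
    a0,h0,L1,L2,d,Lt=p; A,B,C=r(q[0]),r(q[0]-q[1]),r(q[0]-q[1]+q[2])
    return np.array([a0+L1*np.sin(A)+L2*np.cos(B)+d*np.sin(B)+Lt*np.cos(C),h0+L1*np.cos(A)-L2*np.sin(B)+d*np.cos(B)-Lt*np.sin(C)])
E
python3 - <<'E'
from h import *; from kin import *
s=env.read_state();q=s['joints'];print(s['t'],q.round(2),s['eef_pos'],s['tcp_rot'][:,2])
D=[([12.223,-2.003,75.831],[np.hypot(.1308,.4823),.2449]),([28.856,21.56,82.807],[np.hypot(.6026,.1904),.2437]),([-6.129,-46.906,12.716],[np.hypot(.5232,.1749),.1659]),(q[1:4],[np.hypot(*s['eef_pos'][:2]),s['eef_pos'][2]])]
f=least_squares(lambda p:np.concatenate([np.concatenate([fk(p,a)-b for a,b in D])*1000,(p-[.0,.25,.3,.3,0,.2])*.5]),[0,.25,.3,.3,0,.2])
print(f.x.round(4),f.fun.round(2))
np.save('kin.npy',f.x)
lim=[(-42,98),(-65,77),(-120,116)]
def ik(R,z,down):
    g=least_squares(lambda q:np.append((fk(f.x,q)-[R,z])*1000,q[0]-q[1]+q[2]-down),[20,0,80],bounds=list(zip(*lim)))
    return g.x.round(1),round(abs(g.fun).max(),2)
for phi in(40,50,60):
    R0=.589;pt=np.array([np.sin(r(phi)),-np.cos(r(phi))])
    print(phi,'grasp',ik(R0,.108,90-phi),'place',ik(R0+.008,.098,180-phi),'hi',ik(R0+.008,.16,180-phi))
E
```

```text
4.1167 [ 21.89 -11.35 -65.02 -14.18  -5.44   4.39] [0.50270003 0.17114745 0.16286854] [ 0.74819959  0.19845933 -0.63309657]
[3.000e-04 2.476e-01 4.850e-01 3.934e-01 6.430e-02 4.423e-01] [-0.01 -0.08  0.02  0.07 -0.07  0.03  0.05 -0.02  0.   -0.    0.09  0.05
  0.03  0.12]
40 grasp (array([  3. , -51.9,  -4.9]), np.float64(0.0)) place (array([ 64.9,  57.6, 116. ]), np.float64(16.64)) hi (array([ 58.4,  55.3, 116. ]), np.float64(20.9))
50 grasp (array([  4.7, -62.8, -27.4]), np.float64(0.0)) place (array([ 64.9,  57.8, 116. ]), np.float64(6.85)) hi (array([ 58.3,  55.5, 116. ]), np.float64(11.11))
60 grasp (array([  6. , -65. , -33.3]), np.float64(7.67)) place (array([ 59.8,  49.1, 109.3]), np.float64(0.0)) hi (array([ 58.3,  55.7, 116. ]), np.float64(1.32))
```

```bash
python3 - <<'E'
from kin import *
p=np.load('kin.npy')
def ik(R,z,down,lim):
    g=least_squares(lambda q:np.append((fk(p,q)-[R,z])*1000,(q[0]-q[1]+q[2]-down)*10),[20,0,80],bounds=list(zip(*lim)))
    return g.x.round(1),abs(g.fun).max()
# vice origin radius; R = hypot(origin+vx*ex)
Rv=lambda vx:np.hypot(.5375+.966*vx,.1755+.257*vx)
for vx,z in((.012,.108),(.018,.105),(.018,.112),(.024,.108),(.03,.1)):
    for down in range(30,60):
        q,e=ik(Rv(vx),z,down,[(-42,98),(-64.5,77),(-120,116)])
        if e<.3: print('grasp',vx,z,down,q);break
for vx,z in((.022,.095),(.027,.098),(.032,.1),(.032,.11),(.032,.13)):
    for down in range(140,100,-1):
        q,e=ik(Rv(vx),z,down,[(-42,98),(-64.5,77),(-120,115.5)])
        if e<.3: print('place',vx,z,down,q);break
E
```

```text
grasp 0.012 0.108 40 [  3.4 -64.2 -27.6]
grasp 0.018 0.105 40 [  4.6 -63.7 -28.3]
grasp 0.018 0.112 39 [  3.9 -64.2 -29.1]
grasp 0.024 0.108 39 [  5.2 -63.7 -30. ]
grasp 0.03 0.1 38 [  7.9 -64.5 -34.3]
place 0.022 0.095 124 [ 64.   54.9 114.9]
place 0.027 0.098 123 [ 63.6  55.1 114.5]
place 0.032 0.1 122 [ 63.2  55.2 114. ]
place 0.032 0.11 122 [ 63.3  56.8 115.5]
place 0.032 0.13 120 [ 60.1  54.2 114.1]
```

Request:
send_rows([
  {"x": 0.012,"y": 0.003,"z": -0.011,"wx": -0.008,"wy": 0.029,"wz": 0,"gripper": -1},
  {"x": 0.024,"y": 0.006,"z": -0.022,"wx": -0.008,"wy": 0.029,"wz": 0,"gripper": -1},
  {"x": 0.036,"y": 0.009,"z": -0.034,"wx": -0.008,"wy": 0.029,"wz": 0,"gripper": -1},
  {"x": 0.046,"y": 0.012,"z": -0.045,"wx": -0.008,"wy": 0.029,"wz": 0,"gripper": -1},
  {"x": 0.056,"y": 0.015,"z": -0.055,"wx": -0.008,"wy": 0.029,"wz": 0,"gripper": -1},
])

```text
t: 4.53
eef_pos: [0.559, 0.1859, 0.1054]
tcp_rot: [[-0.64, -0.257, 0.724], [-0.172, 0.966, 0.191], [-0.749, -0.002, -0.662]]
wrist_force: [-0.4, 0.0, -0.3]
finger_gap: 0.0857
finger_force: 0.0
```

Request:
send_rows([
  {"x": 0,"y": 0,"z": 0,"wx": 0,"wy": 0,"wz": 0,"gripper": -1},
  {"x": 0,"y": 0,"z": 0,"wx": 0,"wy": 0,"wz": 0,"gripper": -1},
])

```text
t: 4.7
eef_pos: [0.5577, 0.1854, 0.105]
tcp_rot: [[-0.641, -0.257, 0.724], [-0.172, 0.966, 0.191], [-0.748, -0.002, -0.663]]
wrist_force: [-0.3, -0.8, -0.6]
finger_gap: 0.0852
finger_force: 0.0
```

```bash
python3 - <<'E'
from h import *
s=env.read_state();print(s['joints'].round(2),s['eef_pos'],s['wrist_force'])
c=snap('wrist','w2.png')
E
```

```text
[ 20.64   4.14 -61.38 -23.82  -4.39   3.73] [0.55769694 0.18544548 0.10504645] [-0.31879777 -0.81409862 -0.60461426]
```

View pics/w2.png

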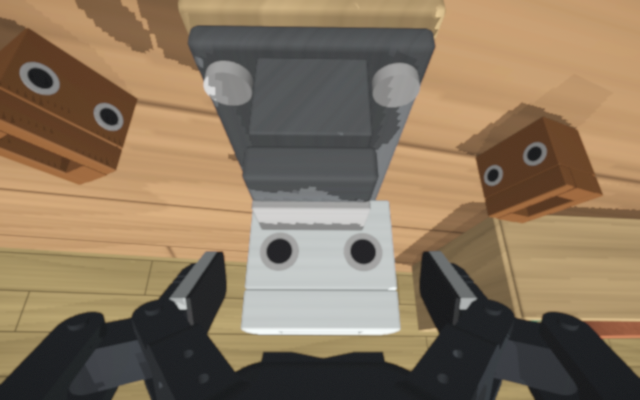

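The wrist view shows the keeper's hole face towards the camera. The holes are at (279,251) and (363,251), centred between the pads (224 and 422). I'll close on it.

Request:
send_rows([
  {"x": 0.003,"y": 0.001,"z": -0.003,"wx": 0,"wy": 0,"wz": 0,"gripper": 0.2},
  {"x": 0.003,"y": 0.001,"z": -0.003,"wx": 0,"wy": 0,"wz": 0,"gripper": 1},
  {"x": 0.003,"y": 0.001,"z": -0.003,"wx": 0,"wy": 0,"wz": 0,"gripper": 1},
  {"x": 0.003,"y": 0.001,"z": -0.003,"wx": 0,"wy": 0,"wz": 0,"gripper": 1},
  {"x": 0.003,"y": 0.001,"z": -0.003,"wx": 0,"wy": 0,"wz": 0,"gripper": 1},
], newtons=50)

```text
t: 5.17
eef_pos: [0.5603, 0.1863, 0.1027]
tcp_rot: [[-0.638, -0.257, 0.726], [-0.171, 0.966, 0.192], [-0.75, -0.002, -0.661]]
wrist_force: [-4.0, -1.7, 6.6]
finger_gap: 0.0553
finger_force: 52.4
```

Request:
send_rows([
  {"x": 0,"y": 0,"z": 0.005,"wx": 0,"wy": 0,"wz": 0,"gripper": 1},
  {"x": 0,"y": 0,"z": 0.012,"wx": 0,"wy": 0,"wz": 0,"gripper": 1},
  {"x": 0,"y": 0,"z": 0.02,"wx": 0,"wy": 0,"wz": 0,"gripper": 1},
])

```text
t: 5.42
eef_pos: [0.5595, 0.1861, 0.1215]
tcp_rot: [[-0.64, -0.257, 0.724], [-0.172, 0.966, 0.191], [-0.748, -0.002, -0.663]]
wrist_force: [0.2, 0.2, -3.3]
finger_gap: 0.0555
finger_force: 59.4
```

Request:
send_rows([
  {"x": 0,"y": 0,"z": 0.03,"wx": 0,"wy": 0,"wz": 0,"gripper": 1},
  {"x": 0,"y": 0,"z": 0.058,"wx": -0.018,"wy": 0.068,"wz": 0,"gripper": 1},
  {"x": 0,"y": 0,"z": 0.058,"wx": -0.036,"wy": 0.135,"wz": 0,"gripper": 1},
  {"x": 0,"y": 0,"z": 0.058,"wx": -0.054,"wy": 0.203,"wz": 0,"gripper": 1},
  {"x": 0.001,"y": -0.001,"z": 0.058,"wx": -0.072,"wy": 0.27,"wz": 0,"gripper": 1},
])

```text
t: 5.83
eef_pos: [0.5598, 0.1851, 0.1809]
tcp_rot: [[-0.812, -0.258, 0.524], [-0.218, 0.966, 0.138], [-0.542, -0.002, -0.841]]
wrist_force: [0.8, 0.8, -4.0]
finger_gap: 0.0554
finger_force: 59.4
```

Request:
send_rows([
  {"x": 0.001,"y": 0,"z": 0,"wx": -0.018,"wy": 0.068,"wz": 0,"gripper": 1},
  {"x": 0.001,"y": 0,"z": 0,"wx": -0.036,"wy": 0.135,"wz": 0,"gripper": 1},
  {"x": 0.001,"y": -0.001,"z": 0,"wx": -0.054,"wy": 0.203,"wz": 0,"gripper": 1},
  {"x": 0.001,"y": -0.001,"z": 0,"wx": -0.072,"wy": 0.27,"wz": 0,"gripper": 1},
  {"x": 0.001,"y": -0.001,"z": 0,"wx": -0.09,"wy": 0.338,"wz": 0,"gripper": 1},
])

```text
t: 6.25
eef_pos: [0.5614, 0.1842, 0.18]
tcp_rot: [[-0.942, -0.258, 0.213], [-0.252, 0.966, 0.055], [-0.22, -0.002, -0.975]]
wrist_force: [0.7, 0.3, -2.9]
finger_gap: 0.0552
finger_force: 59.4
```

Request:
send_rows([
  {"x": 0.001,"y": 0,"z": 0,"wx": -0.018,"wy": 0.068,"wz": 0,"gripper": 1},
  {"x": 0.001,"y": 0,"z": 0,"wx": -0.036,"wy": 0.135,"wz": 0,"gripper": 1},
  {"x": 0.001,"y": -0.001,"z": 0,"wx": -0.054,"wy": 0.203,"wz": 0,"gripper": 1},
  {"x": 0.001,"y": -0.001,"z": -0.01,"wx": -0.072,"wy": 0.27,"wz": 0,"gripper": 1},
  {"x": 0.001,"y": -0.001,"z": -0.02,"wx": -0.09,"wy": 0.338,"wz": 0,"gripper": 1},
])

```text
t: 6.67
eef_pos: [0.5631, 0.1834, 0.1603]
tcp_rot: [[-0.958, -0.259, -0.121], [-0.257, 0.966, -0.034], [0.126, -0.001, -0.992]]
wrist_force: [1.0, 0.7, -2.8]
finger_gap: 0.0552
finger_force: 59.4
```

```bash
python3 - <<'E'
from h import *
s=env.read_state();q=s['joints'];print(s['t'],q.round(2),q[1]-q[2]+q[3],s['eef_pos'],s['wrist_force'])
E
```

```text
6.6667 [17.89 31.46 13.23 78.99  0.28  2.87] 97.22518230088133 [0.56308287 0.18336995 0.16025605] [ 1.02982632  0.73079332 -2.78403805]
```

Request:
send_rows([
  {"x": 0,"y": 0,"z": -0.004,"wx": -0.018,"wy": 0.068,"wz": 0,"gripper": 1},
  {"x": 0.001,"y": 0,"z": -0.008,"wx": -0.036,"wy": 0.135,"wz": 0,"gripper": 1},
  {"x": 0.001,"y": 0,"z": -0.012,"wx": -0.054,"wy": 0.203,"wz": 0,"gripper": 1},
  {"x": 0.001,"y": 0,"z": -0.016,"wx": -0.072,"wy": 0.27,"wz": 0,"gripper": 1},
  {"x": 0.001,"y": 0,"z": -0.02,"wx": -0.09,"wy": 0.338,"wz": 0,"gripper": 1},
])

```text
t: 7.08
eef_pos: [0.5638, 0.1833, 0.14]
tcp_rot: [[-0.858, -0.259, -0.443], [-0.23, 0.966, -0.12], [0.459, -0.001, -0.889]]
wrist_force: [0.7, 1.1, -2.6]
finger_gap: 0.0554
finger_force: 59.4
```

Request:
send_rows([
  {"x": 0,"y": 0,"z": -0.01,"wx": 0,"wy": 0,"wz": 0,"gripper": 1},
  {"x": 0,"y": 0,"z": -0.02,"wx": -0.008,"wy": 0.029,"wz": 0,"gripper": 1},
  {"x": 0,"y": 0,"z": -0.028,"wx": -0.018,"wy": 0.068,"wz": 0,"gripper": 1},
  {"x": 0,"y": 0,"z": -0.028,"wx": -0.021,"wy": 0.08,"wz": 0,"gripper": 1},
])

```text
t: 7.42
eef_pos: [0.5631, 0.1831, 0.1092]
tcp_rot: [[-0.817, -0.259, -0.515], [-0.219, 0.966, -0.139], [0.534, -0.0, -0.846]]
wrist_force: [0.3, 0.8, -4.5]
finger_gap: 0.0554
finger_force: 59.3
```

```bash
python3 - <<'E'
from h import *
s=env.read_state();q=s['joints'];print(s['t'],q.round(2),q[1]-q[2]+q[3],s['eef_pos'],s['wrist_force'],s['finger_gap'])
c=snap('side','s3.png');im=cv2.resize(c['pixels'][100:220,250:410],(800,600),interpolation=2);cv2.imwrite('pics/s3c.png',im)
E
```

```text
7.4167 [ 17.39  62.    53.97 114.21   1.23   2.  ] 122.24325714409898 [0.56309411 0.18309585 0.10922491] [ 0.33985308  0.84100149 -4.45210843] 0.0554108667342691
```

View pics/s3c.png

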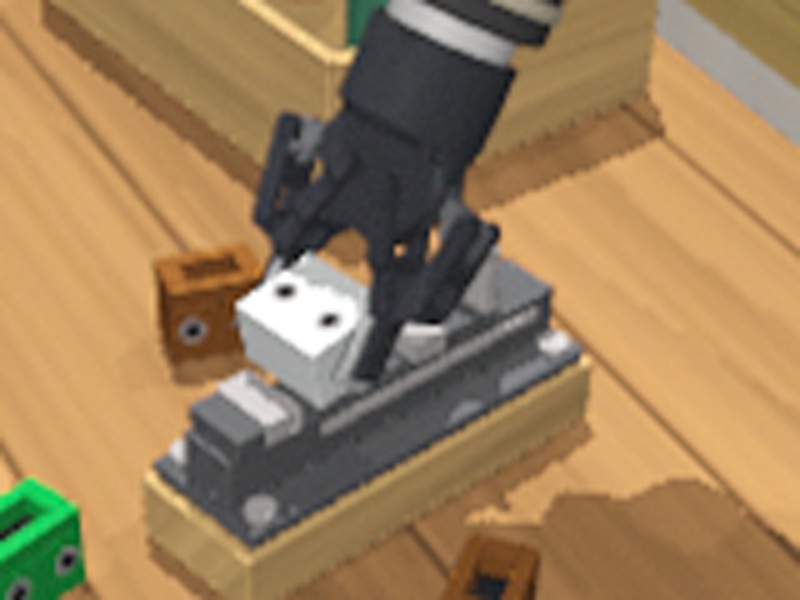

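The side view shows the keeper held holes up, tilted back slightly, above the bed and behind the fixed jaw, clear of the lug. I'll lower it until the near edge touches.

Request:
send_rows([
  {"x": 0.0015,"y": 0,"z": -0.005,"wx": 0,"wy": 0,"wz": 0,"gripper": 1},
  {"x": 0.0015,"y": 0,"z": -0.009,"wx": 0,"wy": 0,"wz": 0,"gripper": 1},
  {"x": 0.0015,"y": 0,"z": -0.012,"wx": 0,"wy": 0,"wz": 0,"gripper": 1},
  {"x": 0.0015,"y": 0,"z": -0.012,"wx": 0,"wy": 0,"wz": 0,"gripper": 1},
])

```text
t: 7.8
eef_pos: [0.5655, 0.1833, 0.0996]
tcp_rot: [[-0.82, -0.259, -0.51], [-0.22, 0.966, -0.137], [0.528, -0.0, -0.849]]
wrist_force: [0.0, 0.9, -2.7]
finger_gap: 0.0551
finger_force: 59.4
```

Request:
send_rows([
  {"x": 0,"y": 0,"z": -0.001,"wx": -0.005,"wy": 0.019,"wz": 0,"gripper": 1},
  {"x": 0,"y": 0,"z": -0.002,"wx": -0.005,"wy": 0.019,"wz": 0,"gripper": 1},
  {"x": 0,"y": 0,"z": -0.002,"wx": -0.005,"wy": 0.019,"wz": 0,"gripper": 1},
])

```text
t: 8.05
eef_pos: [0.5658, 0.1834, 0.0974]
tcp_rot: [[-0.81, -0.259, -0.525], [-0.218, 0.966, -0.141], [0.544, -0.0, -0.839]]
wrist_force: [0.2, 0.9, -3.7]
finger_gap: 0.0556
finger_force: 59.5
```

Request:
send_rows([
  {"x": 0,"y": 0,"z": -0.001,"wx": -0.004,"wy": 0.015,"wz": 0,"gripper": 1},
  {"x": 0,"y": 0,"z": -0.002,"wx": -0.004,"wy": 0.015,"wz": 0,"gripper": 1},
  {"x": 0,"y": 0,"z": -0.003,"wx": -0.004,"wy": 0.015,"wz": 0,"gripper": 1},
  {"x": 0,"y": 0,"z": -0.003,"wx": -0.004,"wy": 0.015,"wz": 0,"gripper": 1},
])

```text
t: 8.38
eef_pos: [0.5658, 0.1835, 0.0952]
tcp_rot: [[-0.803, -0.259, -0.537], [-0.215, 0.966, -0.144], [0.556, -0.0, -0.831]]
wrist_force: [1.7, 0.5, 0.7]
finger_gap: 0.0557
finger_force: 60.2
```

Request:
send_rows([
  {"x": 0,"y": 0,"z": -0.001,"wx": -0.005,"wy": 0.019,"wz": 0,"gripper": 1},
  {"x": 0,"y": 0,"z": -0.002,"wx": -0.005,"wy": 0.019,"wz": 0,"gripper": 1},
  {"x": 0,"y": 0,"z": -0.002,"wx": -0.005,"wy": 0.019,"wz": 0,"gripper": 1},
])

```text
t: 8.63
eef_pos: [0.5628, 0.1826, 0.0939]
tcp_rot: [[-0.797, -0.259, -0.545], [-0.214, 0.966, -0.146], [0.565, 0.0, -0.825]]
wrist_force: [16.2, 4.9, 32.7]
finger_gap: 0.0555
finger_force: 64.0
```

```bash
python3 - <<'E'
from h import *
s=env.read_state();q=s['joints'];print(s['t'],q.round(2),q[1]-q[2]+q[3],s['eef_pos'],s['wrist_force'],s['finger_gap'])
E
```

```text
8.6333 [ 17.31  65.51  57.83 116.67   1.31   1.87] 124.35461442988698 [0.56275044 0.18257102 0.09388779] [16.22039903  4.85864593 32.69318424] 0.05547656757684029
```

Request:
send_rows([
  {"x": 0.001,"y": 0,"z": 0.001,"wx": 0.003,"wy": -0.01,"wz": 0,"gripper": 1},
  {"x": 0.001,"y": 0,"z": 0.001,"wx": 0.003,"wy": -0.01,"wz": 0,"gripper": 1},
  {"x": 0.001,"y": 0,"z": 0.001,"wx": 0.003,"wy": -0.01,"wz": 0,"gripper": -1},
  {"x": 0.001,"y": 0,"z": 0.001,"wx": 0.003,"wy": -0.01,"wz": 0,"gripper": -1},
  {"x": 0.001,"y": 0,"z": 0.001,"wx": 0.003,"wy": -0.01,"wz": 0,"gripper": -1},
])

```text
t: 9.05
eef_pos: [0.5625, 0.1821, 0.0918]
tcp_rot: [[-0.799, -0.259, -0.542], [-0.215, 0.966, -0.145], [0.561, 0.0, -0.828]]
wrist_force: [-0.0, -0.4, 0.9]
finger_gap: 0.0854
finger_force: 0.0
```

Request:
send_rows([
  {"x": 0,"y": 0,"z": 0,"wx": 0,"wy": 0,"wz": 0,"gripper": -1},
  {"x": 0,"y": 0,"z": 0,"wx": 0,"wy": 0,"wz": 0,"gripper": -1},
  {"x": 0,"y": 0,"z": 0,"wx": 0,"wy": 0,"wz": 0,"gripper": -1},
])

```text
t: 9.3
eef_pos: [0.5626, 0.1822, 0.0915]
tcp_rot: [[-0.799, -0.259, -0.542], [-0.215, 0.966, -0.145], [0.561, 0.0, -0.828]]
wrist_force: [0.6, -0.9, 0.2]
finger_gap: 0.0854
finger_force: 0.0
```

```bash
python3 - <<'E'
from h import *
s=env.read_state();q=s['joints'];print(s['t'],q.round(2),q[1]-q[2]+q[3],s['eef_pos'],s['wrist_force'],s['finger_gap'])
c=snap('side','s4.png');im=cv2.resize(c['pixels'][100:220,250:410],(800,600),interpolation=2);cv2.imwrite('pics/s4c.png',im)
E
```

```text
9.3 [ 17.29  64.98  56.51 115.66   1.28   1.86] 124.12563524802434 [0.56256803 0.18215829 0.09154928] [ 0.64531215 -0.92666584  0.17050421] 0.08538171378356343
```

View pics/s4c.png

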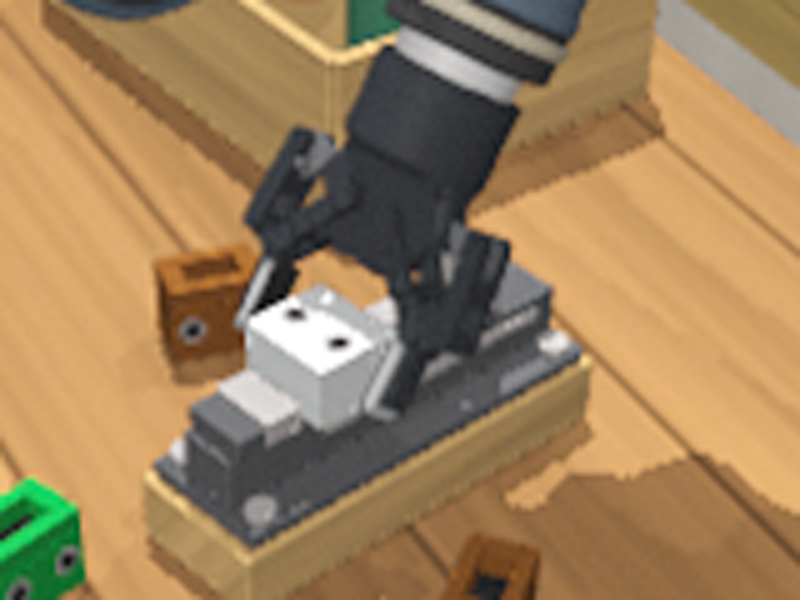

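The keeper looks flat, holes up, against the fixed jaw, with the fingers clear of it. I'll rise, straighten the tool, and turn it so the fingers can straddle the lug.

Request:
send_rows([
  {"x": 0,"y": 0,"z": 0.01,"wx": 0.02,"wy": -0.075,"wz": 0,"gripper": -1},
  {"x": 0,"y": 0,"z": 0.03,"wx": 0.041,"wy": -0.155,"wz": 0,"gripper": -1},
  {"x": 0,"y": 0,"z": 0.05,"wx": 0.063,"wy": -0.235,"wz": 0,"gripper": -1},
  {"x": 0,"y": 0,"z": 0.07,"wx": 0.084,"wy": -0.315,"wz": 0,"gripper": -1},
  {"x": 0,"y": 0,"z": 0.09,"wx": 0.105,"wy": -0.395,"wz": 0,"gripper": -1},
])

```text
t: 9.77
eef_pos: [0.5625, 0.1821, 0.1825]
tcp_rot: [[-0.95, -0.259, -0.175], [-0.255, 0.966, -0.048], [0.182, -0.001, -0.983]]
wrist_force: [1.4, 0.8, -0.2]
finger_gap: 0.0855
finger_force: 0.0
```

Request:
send_rows([
  {"x": 0,"y": 0,"z": 0.01,"wx": 0.02,"wy": -0.075,"wz": 0,"gripper": -1},
  {"x": 0.01,"y": 0.003,"z": 0.02,"wx": 0.041,"wy": -0.155,"wz": 0,"gripper": -1},
  {"x": 0.02,"y": 0.006,"z": 0.02,"wx": 0.048,"wy": -0.18,"wz": 0,"gripper": -1},
  {"x": 0.02,"y": 0.006,"z": 0.02,"wx": 0.048,"wy": -0.18,"wz": 0,"gripper": -1},
])

```text
t: 10.1
eef_pos: [0.5831, 0.1884, 0.2036]
tcp_rot: [[-0.966, -0.259, 0.004], [-0.259, 0.966, 0.0], [-0.004, -0.001, -1.0]]
wrist_force: [0.2, 0.7, -0.4]
finger_gap: 0.0854
finger_force: 0.0
```

Request:
send_rows([
  {"x": 0.015,"y": 0.004,"z": 0,"wx": 0,"wy": 0,"wz": -0.12,"gripper": 0},
  {"x": 0.03,"y": 0.008,"z": 0,"wx": 0,"wy": 0,"wz": -0.24,"gripper": 0},
  {"x": 0.045,"y": 0.012,"z": 0,"wx": 0,"wy": 0,"wz": -0.36,"gripper": 0},
  {"x": 0.06,"y": 0.016,"z": 0,"wx": 0,"wy": 0,"wz": -0.48,"gripper": 0},
  {"x": 0.08,"y": 0.021,"z": 0,"wx": 0,"wy": 0,"wz": -0.6,"gripper": 0},
])

```text
t: 10.52
eef_pos: [0.6624, 0.2091, 0.2008]
tcp_rot: [[-0.941, 0.337, -0.004], [0.337, 0.941, -0.002], [0.003, -0.003, -1.0]]
wrist_force: [0.2, 1.2, 0.7]
finger_gap: 0.0426
finger_force: 0.0
```

Request:
send_rows([
  {"x": 0,"y": 0,"z": 0,"wx": 0,"wy": 0,"wz": -0.12,"gripper": 0},
  {"x": 0,"y": 0,"z": 0,"wx": 0,"wy": 0,"wz": -0.24,"gripper": 0},
  {"x": 0,"y": 0,"z": 0,"wx": 0,"wy": 0,"wz": -0.36,"gripper": 0},
  {"x": 0,"y": 0,"z": 0,"wx": 0,"wy": 0,"wz": -0.48,"gripper": 0},
  {"x": 0,"y": 0,"z": 0,"wx": 0,"wy": 0,"wz": -0.6,"gripper": 0},
])

```text
t: 10.93
eef_pos: [0.6622, 0.209, 0.2002]
tcp_rot: [[-0.587, 0.81, -0.005], [0.81, 0.587, -0.001], [0.002, -0.004, -1.0]]
wrist_force: [-0.7, 0.1, 0.6]
finger_gap: 0.0429
finger_force: 0.0
```

Request:
send_rows([
  {"x": 0,"y": 0,"z": 0,"wx": 0,"wy": 0,"wz": -0.12,"gripper": 0},
  {"x": 0,"y": 0,"z": 0,"wx": 0,"wy": 0,"wz": -0.24,"gripper": 0},
  {"x": 0,"y": 0,"z": 0,"wx": 0,"wy": 0,"wz": -0.37,"gripper": 0},
  {"x": 0,"y": 0,"z": 0,"wx": 0,"wy": 0,"wz": -0.37,"gripper": 0},
])

```text
t: 11.27
eef_pos: [0.6622, 0.209, 0.2004]
tcp_rot: [[-0.254, 0.967, -0.004], [0.967, 0.254, -0.0], [0.001, -0.004, -1.0]]
wrist_force: [-0.9, -0.2, -0.4]
finger_gap: 0.0428
finger_force: 0.0
```

```bash
python3 - <<'E'
from h import *
s=env.read_state();print(s['joints'].round(1))
c=snap('wrist','w5.png')
E
```

```text
[17.5 37.8 30.3 82.7  0.  92.8]
```

View pics/w5.png

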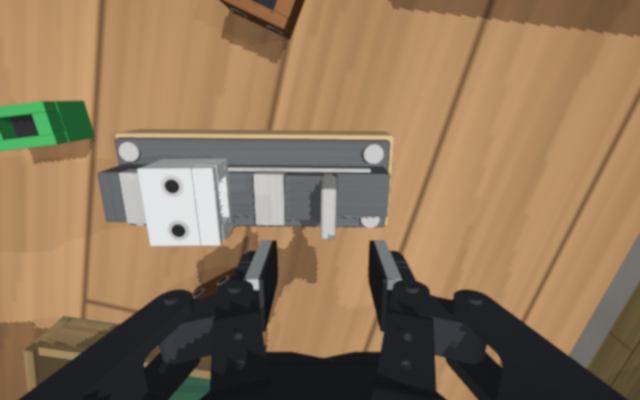

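The wrist view shows the lug (329,205) between the open fingers (276 and 368), and the keeper holes up at (180,205) beside the fixed jaw. I'll lower, then draw the jaw in.

Request:
send_rows([
  {"x": 0.002,"y": 0,"z": -0.03,"wx": 0,"wy": 0,"wz": 0,"gripper": 0},
  {"x": 0.002,"y": 0,"z": -0.06,"wx": 0,"wy": 0,"wz": 0,"gripper": 0},
  {"x": 0.002,"y": 0,"z": -0.083,"wx": 0,"wy": 0,"wz": 0,"gripper": 0},
  {"x": 0.002,"y": 0,"z": -0.083,"wx": 0,"wy": 0,"wz": 0,"gripper": 0},
])

```text
t: 11.65
eef_pos: [0.662, 0.2083, 0.113]
tcp_rot: [[-0.264, 0.964, -0.009], [0.964, 0.264, -0.002], [0.0, -0.01, -1.0]]
wrist_force: [-0.2, 0.3, -1.4]
finger_gap: 0.0425
finger_force: 0.0
```

Request:
send_rows([
  {"x": -0.008,"y": -0.002,"z": 0,"wx": 0,"wy": 0,"wz": 0,"gripper": 0},
  {"x": -0.013,"y": -0.003,"z": 0,"wx": 0,"wy": 0,"wz": 0,"gripper": 0},
  {"x": -0.017,"y": -0.004,"z": 0,"wx": 0,"wy": 0,"wz": 0,"gripper": 0},
  {"x": -0.021,"y": -0.005,"z": 0,"wx": 0,"wy": 0,"wz": 0,"gripper": 0},
  {"x": -0.025,"y": -0.006,"z": 0,"wx": 0,"wy": 0,"wz": 0,"gripper": 0},
])

```text
t: 12.07
eef_pos: [0.6403, 0.2034, 0.1199]
tcp_rot: [[-0.261, 0.965, 0.001], [0.965, 0.261, 0.001], [0.001, 0.001, -1.0]]
wrist_force: [4.9, 0.5, -1.7]
finger_gap: 0.0428
finger_force: 2.6
```

Request:
send_rows([
  {"x": -0.002,"y": -0.0005,"z": 0,"wx": 0,"wy": 0,"wz": 0,"gripper": 0},
  {"x": -0.004,"y": -0.001,"z": 0,"wx": 0,"wy": 0,"wz": 0,"gripper": 0},
  {"x": -0.006,"y": -0.0015,"z": 0,"wx": 0,"wy": 0,"wz": 0,"gripper": 0},
  {"x": -0.008,"y": -0.002,"z": 0,"wx": 0,"wy": 0,"wz": 0,"gripper": 0},
])

```text
t: 12.4
eef_pos: [0.6321, 0.2013, 0.1195]
tcp_rot: [[-0.26, 0.966, 0.0], [0.966, 0.26, 0.001], [0.001, 0.001, -1.0]]
wrist_force: [4.3, 1.2, 3.8]
finger_gap: 0.0427
finger_force: 2.3
```

Request:
send_rows([
  {"x": -0.0015,"y": -0.0004,"z": 0,"wx": 0,"wy": 0,"wz": 0,"gripper": 0},
  {"x": -0.003,"y": -0.0008,"z": 0,"wx": 0,"wy": 0,"wz": 0,"gripper": 0},
  {"x": -0.004,"y": -0.0011,"z": 0,"wx": 0,"wy": 0,"wz": 0,"gripper": 0},
  {"x": -0.005,"y": -0.0013,"z": 0,"wx": 0,"wy": 0,"wz": 0,"gripper": 0},
])

```text
t: 12.73
eef_pos: [0.6269, 0.2, 0.1189]
tcp_rot: [[-0.26, 0.966, -0.0], [0.966, 0.26, 0.001], [0.001, -0.0, -1.0]]
wrist_force: [6.4, 2.1, 3.8]
finger_gap: 0.0427
finger_force: 3.3
```

Request:
send_rows([
  {"x": -0.001,"y": -0.0003,"z": 0,"wx": 0,"wy": 0,"wz": 0,"gripper": 0},
  {"x": -0.002,"y": -0.0005,"z": 0,"wx": 0,"wy": 0,"wz": 0,"gripper": 0},
])

```text
t: 12.9
eef_pos: [0.625, 0.1995, 0.119]
tcp_rot: [[-0.26, 0.966, -0.0], [0.966, 0.26, 0.001], [0.001, 0.0, -1.0]]
wrist_force: [6.8, 1.5, 3.3]
finger_gap: 0.043
finger_force: 3.3
```

Request:
send_rows([
  {"x": -0.001,"y": -0.0003,"z": 0,"wx": 0,"wy": 0,"wz": 0,"gripper": 0},
  {"x": -0.001,"y": -0.0003,"z": 0,"wx": 0,"wy": 0,"wz": 0,"gripper": 0},
])

```text
t: 13.07
eef_pos: [0.6238, 0.1991, 0.1189]
tcp_rot: [[-0.26, 0.966, -0.0], [0.966, 0.26, 0.001], [0.001, -0.0, -1.0]]
wrist_force: [6.3, 1.7, 3.6]
finger_gap: 0.0429
finger_force: 2.6
```

Request:
send_rows([
  {"x": -0.001,"y": -0.0003,"z": 0,"wx": 0,"wy": 0,"wz": 0,"gripper": 0},
  {"x": -0.001,"y": -0.0003,"z": 0,"wx": 0,"wy": 0,"wz": 0,"gripper": 0},
])

```text
t: 13.23
eef_pos: [0.6236, 0.1991, 0.119]
tcp_rot: [[-0.26, 0.966, 0.001], [0.966, 0.26, 0.001], [0.001, 0.001, -1.0]]
wrist_force: [11.0, 3.5, 1.4]
finger_gap: 0.043
finger_force: 5.7
```

Request:
send_rows([
  {"x": -0.001,"y": -0.0003,"z": 0,"wx": 0,"wy": 0,"wz": 0,"gripper": 0},
  {"x": -0.001,"y": -0.0003,"z": 0,"wx": 0,"wy": 0,"wz": 0,"gripper": 0},
  {"x": -0.001,"y": -0.0003,"z": 0,"wx": 0,"wy": 0,"wz": 0,"gripper": 0},
])

```text
t: 13.48
eef_pos: [0.6234, 0.199, 0.119]
tcp_rot: [[-0.26, 0.966, 0.002], [0.966, 0.26, 0.001], [0.001, 0.003, -1.0]]
wrist_force: [18.2, 5.7, -4.1]
finger_gap: 0.0423
finger_force: 9.4
```

The press is 19 N and the computed gap is about 50 mm. I'll release, rise, and look.

Request:
send_rows([
  {"x": 0.004,"y": 0.001,"z": 0,"wx": 0,"wy": 0,"wz": 0,"gripper": 0},
  {"x": 0.014,"y": 0.004,"z": 0,"wx": 0,"wy": 0,"wz": 0,"gripper": 0},
  {"x": 0.017,"y": 0.0045,"z": 0,"wx": 0,"wy": 0,"wz": 0,"gripper": 0},
  {"x": 0.017,"y": 0.0045,"z": 0.03,"wx": 0,"wy": 0,"wz": 0,"gripper": 0},
  {"x": 0.017,"y": 0.0045,"z": 0.065,"wx": 0,"wy": 0,"wz": 0,"gripper": 0},
])

```text
t: 13.9
eef_pos: [0.6366, 0.2023, 0.1813]
tcp_rot: [[-0.26, 0.966, -0.008], [0.966, 0.26, -0.002], [0.0, -0.008, -1.0]]
wrist_force: [0.8, -0.2, 1.2]
finger_gap: 0.0428
finger_force: 0.0
```

Request:
send_rows([
  {"x": 0,"y": 0,"z": 0.04,"wx": 0,"wy": 0,"wz": 0,"gripper": 0},
  {"x": 0,"y": 0,"z": 0.06,"wx": 0,"wy": 0,"wz": 0,"gripper": 0},
  {"x": 0,"y": 0,"z": 0.06,"wx": 0,"wy": 0,"wz": 0,"gripper": 0},
])

```text
t: 14.15
eef_pos: [0.6395, 0.2033, 0.2486]
tcp_rot: [[-0.26, 0.966, 0.004], [0.966, 0.26, 0.002], [0.001, 0.005, -1.0]]
wrist_force: [0.1, 0.0, -0.3]
finger_gap: 0.043
finger_force: 0.0
```

```bash
python3 - <<'E'
from h import *
s=env.read_state();print(s['t'],s['eef_pos'],s['wrist_force'])
c=snap('wrist','w6.png');b=snap('side','s6.png')['pixels']
cv2.imwrite('pics/f6.png',np.vstack([cv2.resize(c['pixels'][100:300,60:440],(570,300)),cv2.resize(b[130:220,255:426],(570,300),interpolation=2)]))
E
```

```text
14.15 [0.63954019 0.20325724 0.24863522] [ 0.10152879  0.00841159 -0.26568817]
```

View pics/f6.png

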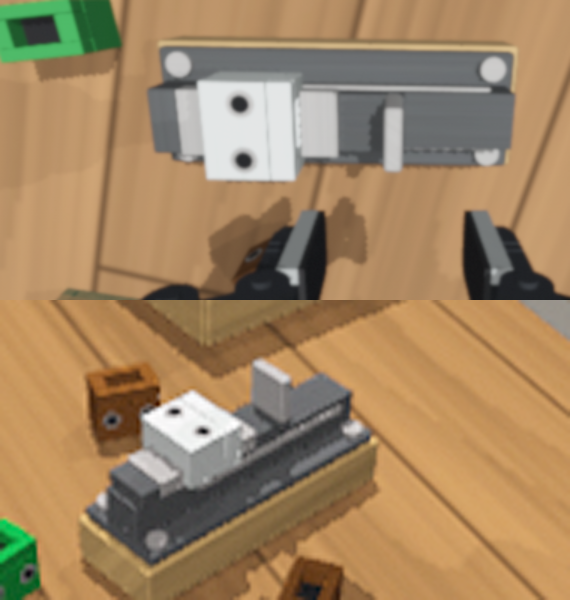

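The keeper sits flat, holes up, between both jaws, and the hand is clear. I'll check its offset across the slide and its squareness from the holes (219,169) and (223,207).

```bash
python3 - <<'E'
from h import *
c=load('w6')
g=c['pixels'].mean(2);H=[]
for u,v in((219,169),(223,207)):
    p=g[v-9:v+10,u-9:u+10];yy,xx=np.nonzero(p<110);H.append(onz(c,u-9+xx.mean(),v-9+yy.mean(),.116))
m=cv2.inRange(c['pixels'],(215,)*3,(255,)*3);n,l,st,ce=cv2.connectedComponentsWithStats(m);i=l[190,235];print(st[i])
y=np.radians(14.9);R=np.array([[np.cos(y),np.sin(y)],[-np.sin(y),np.cos(y)]]);o=np.array([.5375,.1755])
V=[R@(h[:2]-o) for h in H];d=V[1]-V[0];print(np.round(V,4),np.linalg.norm(d),np.degrees(np.arctan2(d[0],d[1])),'mid',(V[0]+V[1])/2)
L=onz(c,60+393/1.5,100+130/1.5,.125);print('lug col x',R@(L[:2]-o))
for X,Y in((198,80),(208,180),(296,180)): print(R@(onz(c,60+X/1.5,100+Y/1.5,.116)[:2]-o))
E
```

```text
[ 193  155   63   65 3139]
[[ 0.0236  0.0162]
 [ 0.0232 -0.0159]] 0.03202717378221974 -179.26124421780833 mid [0.02337564 0.00014782]
lug col x [0.10650775 0.00396803]
[0.00306333 0.02882865]
[ 0.00241062 -0.02783996]
[ 0.05192694 -0.02778602]
```

```bash
python3 -c "
from bench import env
print(env.sign_off())"
```

```text
the job is handed in; nothing more can be done
None
```

The keeper is set flat on the bed with its screw-hole face up. By camera it is mid-way along the jaws to within a millimetre and square to under a degree. I pressed the sliding jaw home at about 19 N, left the drawer hardware alone, and handed the job in at about 14 s; the hand-in gave no verdict.

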